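# Close the air-filter housing with its bayonet plug and hold it home

### The arm

A 6-joint arm with a two-finger parallel gripper is mounted at the origin on a cart in front of the work surface, level with it; the furniture and walls round the work are solid. World frame = base frame: x ahead of the robot, y to its left, z up, the work surface at z = 0. Lengths are in mm, angles in rad, forces in N, time in s.
With the tool pointing down it reaches from about 350 to 975 mm from the base axis. Payload 7.1 kg.
Tool frame: the origin (TCP) lies midway between the tips of the shut fingers; the grasp point (between the pads) lies 19 mm behind it; z points along the fingers, y is the line along which they close (so a half turn about z gives the same grasp; the last joint's range is limited). The gripper opens to 88 mm and grips with 3 to 60 N. Pads are 20 mm wide; open, the fingers measure 115 mm over their backs; the gripper's body (75 mm by 178 mm) begins 61 mm behind the grasp point.
Start: joints at [1.275, 0.423, 1.63, -0, 1.089, -0.019], TCP at [170.768, 601.201, 222.675] pointing down, gripper open.
Joint ranges: [-3, 3], [-0.9, 2.11], [0.09, 2.58], [-1.31, 4.45], [0.11, 2.69], [-2.54, 2.54]. Speed limits (rad/s): [2.39, 2.39, 3.01, 3.14, 3.14, 3.14].

### API

Orientations are given as a rotation vector (axis times angle).
In Python, from workcell import ctrl gives the robot as it stands.
- The arm moves only by the shell command python3 -m inch 'ROWS' [OPENING]. ROWS is JSON, a list of rows, each an object with "xyz": the shift along the tool's x, y, z in mm, a list of three; "rot": the turn, a rotation vector about the tool's x, y, z in rad, a list of three. In form: [{"xyz": [dx, dy, dz], "rot": [ax, ay, az]}, ...]. A call has 1 to 12 rows; each row is the pose to reach, as a shift and turn from the pose commanded when the call began, along the tool's axes at that moment; what a row does not reach only later rows make up. A row lasts 1/12 s, in which the tool goes at most 41.7 mm and 7.16 degrees, less where a joint would pass 70% of its speed; a pose out of reach is approached as far as the arm can. A call with a gripper value outside its range is refused whole. OPENING is the closure in counts, from 0 (fully open) to 255 (shut), set as the call begins (- or left out, the last holds). The fingers move at their own pace and stop on an object; the grip force is fixed at half the most. Time passes only in rows, so rows that repeat a pose let the fingers close. It gives the time, the measured TCP pose, the force, the opening and the grip force at its end, in the units of the state.
- ctrl.get_obs(): the state, without advancing time (a new reading comes with each control period).
- ctrl.get_image(name): name is "scene" or "top" or "wrist"; returns the picture (480x640x3 uint8, red, green, blue); there is no depth.
- ctrl.camera_model(name): a dict with "fx", "fy", "cx", "cy" (pixels), "position" and "attitude" of the camera in the world. Camera axes: x right, y up, looking along -z (the intrinsics and any distortion apply to the point x, -y, -z); pixel columns grow to the right and rows downward; lengths in mm; the calibration is good to about 2 mm. A picture is of the moment at which its call begins: read the wrist's pose just before it. camera_model takes no time and is no camera call; for the wrist camera it gives the pose at the moment of the call.
- ctrl.close_job(): hands the job in; it is judged then, once.
The state is a dict: "t": time; "qpos": joint angles; "qvel": joint speeds; "joint_torque": joint torques, N m; "ee_pos": TCP position; "orientation": TCP orientation; "ft_force": force on the tool from outside, world axes, zero at the start; "moment": the same for the moment, N m; "width": finger opening in mm; "grasp_force": force on a finger pad.
Only numpy, scipy, OpenCV 4.12 (cv2) and the standard library are available. Lean on these libraries where they do the work, as an engineer would, in place of code of your own. Each camera call takes 0.05 s, during which the arm holds its last target. There are 200 camera calls.

### The job

Take the loose dust lid off the air-filter housing by its tab, lay it flat on the bench away from the housing and let go of it; leave the nut, the tape roll and the small tin where they are. Then put the bayonet plug into the housing with its lugs in the two slots, press it down against the spring, and turn it a quarter turn clockwise (seen from above) to its stop. Finish still gripping the plug and pressing it fully home, its flange down on the rim, so that the locking screw could be fitted: do not let go.

Things in the scene. Friction and masses are not known exactly. Their poses are not given: they have to be found in the camera images.
- mouth (a point): Centre of the housing's mouth in the plane of its rim, 70 mm above the bench; z up, x along the slots. The opening is 44 mm wide; two notches (the slots), 12 mm wide, widen it to over 58 mm on the +x and -x sides. The rim ring is 8 mm thick; under it the lugs can turn 90 degrees clockwise seen from above (stop at about 93), not the other way.
- spring_plate (a joint): Spring-loaded steel plate inside the housing, m of travel downward: 0 = up (its top 12 mm below the rim), 0.012 = the plug is fully home. The spring pushes up with about 4.5 N at 0 and 9 N at 0.012.
- plug_grip (a point): Middle of the plug's upright grip bar, 50 mm above the plug's underside, 26 mm above its flange's underside, 14 mm below the bar's top. The bar is 52 mm long (plug's x), 14 mm thick (y), 34 mm tall and stands on the flange. The two lugs lie in line with the bar. Axes of the plug, z up.
- plug_flange (a point): Centre of the underside of the plug's flange, 24 mm above the plug's underside; axes of the plug. Fully home it lies at the mouth point. The lugs are clear under the rim ring and can turn when it is less than 5 mm above the rim; let go there, the spring lifts it 5 mm off the rim.
- lid_tab (a point): Middle of the upright tab of the loose black dust lid (60 g) on the housing's rim. The tab is 22 mm radially (lid's x), 10 mm thick (lid's y), 34 mm tall, near the lid's edge; this point is 20 mm above the lid's upper face, 14 mm below the tab's top, 25 mm from the lid's axis along the lid's -x, 28 mm above the bench when the lid lies there.
- lid_disc (a point): Centre of the lid's disc (74 mm diameter, 4 mm thick). Under it is a round spigot of 37 mm diameter, 6 mm deep, which hangs loosely in the mouth. This point is 2 mm above the rim plane when the lid is on, and 8 mm above the bench when it lies on the bench. z is up, the tab stands toward -x.
- housing: Air-filter housing, fixed: an upright grey cylinder of 72 mm diameter and 70 mm height on a foot plate 130 (x) x 90 (y) x 8 mm, with a brass air port on its +y side. Origin on the bench under its centre; x along the slots and the long way of the foot plate, z up.
- lid: The lid, origin at the centre of the underside of its spigot; axes as lid_disc.
- plug: Aluminium bayonet plug, 160 g, loose, standing upright; origin at the centre of its underside. Body 40 mm diameter, 24 mm tall; on it a flange 64 mm diameter, 6 mm thick; total height 64 mm. Lugs along +x and -x: 54 mm over both, 7 mm wide, 5 to 11 mm above the underside. The same after half a turn.
- nut: Steel hex nut, 24 x 27 x 13 mm, lying loose on the bench; a bystander. Origin under its centre.
- tape_roll: Roll of masking tape, 98 mm diameter, 24 mm tall, lying loose on the bench; a bystander. Origin under its centre.
- paste_can: Small closed paste tin, 66 mm diameter, 32 mm tall, standing loose on the bench; a bystander. Origin under its centre.

How it is judged:
By the outcome, as a careful person would: the job done as asked, in the order asked, and still so for the second after the job is handed in, while the arm keeps its last pose, push and grip.
It also fails if it takes over 69 s, if anything falls off the work surface, if the arm or the gripper's body presses on something with over 40 N, if the wrist force passes 120 N, or if a joint passes its speed limit or range.

## Working session

There is one attempt and no reset: what is moved stays moved. The work goes in short steps, Python scripts to look and compute and a shell command to move; the robot and the scene stay as the last step left them, time stands still between calls to the robot, and variables do not carry over. Pictures are saved under pics/ and viewed, at most 10 in all, crops included, and the job is handed in when it is done.

```bash
ls; mkdir -p pics; python3 - <<'E'
from workcell import ctrl
import cv2
for n in("scene","top"):
    im=ctrl.get_image(n); cv2.imwrite(f"pics/{n}0.png",im[:,:,::-1]); print(n,ctrl.camera_model(n))
print(ctrl.get_obs())
E
```

```text
pics
scene {'fx': 520.3041415894388, 'fy': 520.3041415894388, 'cx': 327.87907159067504, 'cy': 237.0857745808262, 'position': array([ 203.1997497 , -601.12098695,  566.04229717]), 'attitude': array([ 0.95309397, -0.2479162 , -0.42768977])}
top {'fx': 536.0925019991142, 'fy': 536.0925019991142, 'cx': 323.54675914328254, 'cy': 235.24017242138262, 'position': array([ 409.16334161,   50.45630208, 1138.27176266]), 'attitude': array([ 0.0845583 , -0.12061742, -1.56553253])}
{'t': 0.1, 'qpos': array([ 1.27499214e+00,  4.23779204e-01,  1.63056483e+00,  2.40476760e-06,
        1.08858443e+00, -1.90031156e-02]), 'qvel': array([ 0.00040247, -0.00112822, -0.00130942, -0.00039393,  0.00048968,
       -0.00222805]), 'joint_torque': array([-6.54602518e-04, -5.45617425e+01, -2.74325842e+01,  6.45496161e-02,
        1.88434089e-02, -2.31149994e-05]), 'ee_pos': array([170.63833752, 600.76262571, 221.9893442 ]), 'orientation': array([-4.33383834e-01, -3.11134211e+00,  2.07167936e-03]), 'ft_force': array([-0.18745925, -0.88107975,  0.69527503]), 'moment': array([-0.00367413,  0.02475894,  0.02621983]), 'grasp_force': 0.0, 'width': 87.93155156987783}
```

View pics/scene0.png

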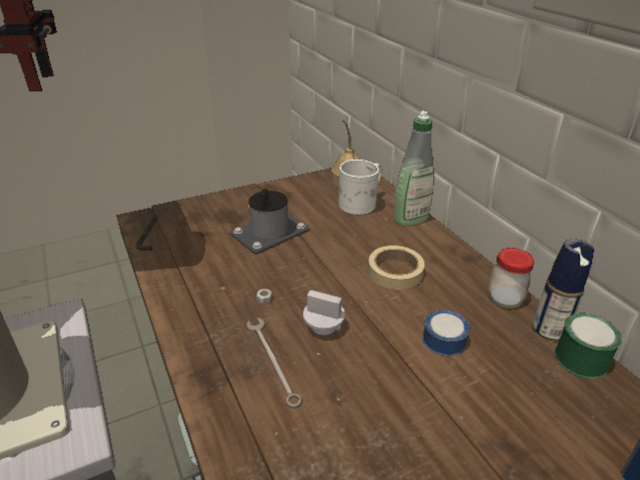

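View pics/top0.png

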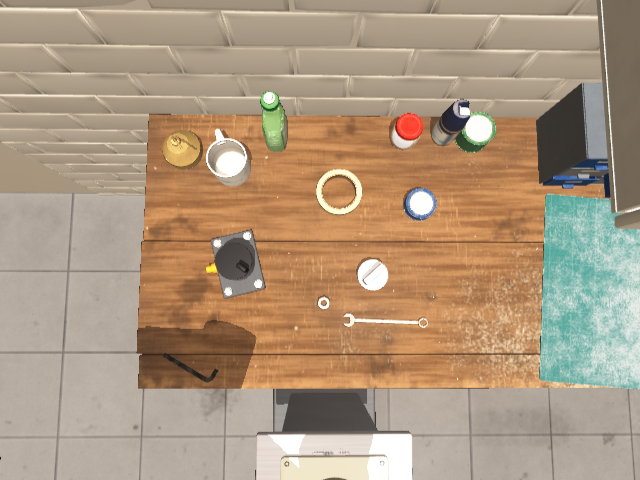

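The scene view shows the housing with its lid (268,210), plug (324,313), nut (264,296), tape (396,267) and tin (446,332). In the top view the housing is at (237,262) with its port at (211,268), and the lid tab is near (242,266). The plug is at (373,274) with its bar running diagonally, the nut at (323,303), the tape at (339,191) and the tin at (420,204).

```bash
cat > h.py <<'E'
import numpy as np,cv2
from scipy.spatial.transform import Rotation as R
from workcell import ctrl
def ray(m,uv):
    uv=np.atleast_2d(uv).astype(float)
    d=np.c_[(uv[:,0]-m["cx"])/m["fx"],-(uv[:,1]-m["cy"])/m["fy"],-np.ones(len(uv))]
    return R.from_rotvec(m["attitude"]).apply(d)
def onz(m,uv,z):
    d=ray(m,uv); p=np.array(m["position"]); return p+d*((z-p[2])/d[:,2])[:,None]
def proj(m,P):
    q=R.from_rotvec(m["attitude"]).inv().apply(np.atleast_2d(P)-m["position"])
    return np.c_[m["cx"]-m["fx"]*q[:,0]/q[:,2],m["cy"]+m["fy"]*q[:,1]/q[:,2]]
E
python3 - <<'E'
from h import *
m=ctrl.camera_model("top");im=cv2.imread("pics/top0.png")
for n,uv,z in [("screws",[(217,240),(247,236),(258,284),(228,292)],10),("port",[(211,268)],30),("lidtabtop",[(242,266)],108),("lidc",[(236,259)],74),("plugflange",[(373,274)],30),("nut",[(323,303)],13),("tape",[(339,191)],24),("tin",[(420,204)],32)]:
    print(n,onz(m,uv,z)[:,:2].round(0).tolist())
a=cv2.resize(im[220:310,195:275],None,fx=6,fy=6,interpolation=cv2.INTER_CUBIC)
b=cv2.resize(im[250:300,350:400],None,fx=6,fy=6,interpolation=cv2.INTER_CUBIC)
c=np.zeros((540,780,3),np.uint8);c[:,:480]=a;c[:300,480:]=b;cv2.imwrite("pics/c1.png",c)
E
```

```text
screws [[546.0, 250.0], [555.0, 187.0], [454.0, 162.0], [437.0, 224.0]]
port [[486.0, 257.0]]
lidtabtop [[484.0, 183.0]]
lidc [[501.0, 200.0]]
plugflange [[474.0, -77.0]]
nut [[415.0, 26.0]]
tape [[650.0, -8.0]]
tin [[622.0, -178.0]]
```

View pics/c1.png

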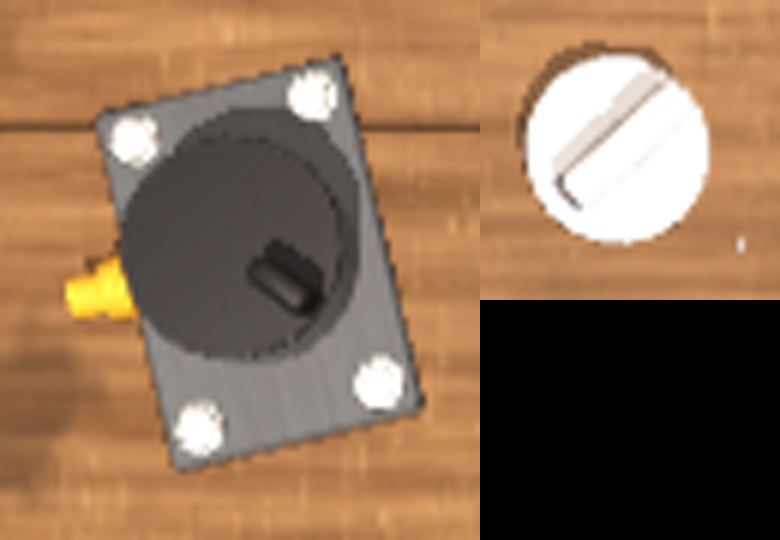

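Crop: screws at (133,140), (312,97), (379,382) and (200,429), so the plate is turned about 13°. The disc centre is near (232,247), the tab points down-right, and the bar runs from (565,205) to (700,95). I'll compute the offsets and go above the lid.

```bash
cat >> h.py <<'E'
def goal(psi,down=True):
    p=np.radians(psi); y=np.array([np.cos(p),np.sin(p),0]);z=np.array([0,0,-1.]);return R.from_matrix(np.c_[np.cross(y,z),y,z])
def plan(x,y,z,psi=None):
    o=ctrl.get_obs(); C=R.from_rotvec(o["orientation"]); Y=C.as_matrix()[:,1]; cur=np.degrees(np.arctan2(Y[1],Y[0]))
    d=C.inv().apply(np.array([x,y,z])-o["ee_pos"])
    if psi is None: psi=cur
    for k in (psi,psi+180):
        print("psi",k,"cur",cur.round(2),"xyz",d.round(1),"rot",(C.inv()*goal(k)).as_rotvec().round(3),"q1,q6",o["qpos"][[0,5]].round(2))
E
python3 - <<'E'
from h import *
m=ctrl.camera_model("top")
f=lambda a,b,ox=195,oy=220:(ox+a/6,oy+b/6)
s=onz(m,[f(133,140),f(312,97),f(379,382),f(200,429)],10)[:,:2];print(s.round(1).tolist(),s.mean(0),[np.degrees(np.arctan2(*(d[::-1]))) for d in (s[0]-s[3],s[1]-s[2])])
c=onz(m,[f(232,247)],74)[0,:2];t=onz(m,[f(277,285)],108)[0,:2];print("lid",c,t,np.hypot(*(c-t)),np.degrees(np.arctan2(*(c-t)[::-1])))
b=onz(m,[f(565-480,205,350,250),f(700-480,95,350,250)],64)[:,:2];fl=onz(m,[f(618-480,149,350,250)],30)[0,:2]
print("plug",b,fl,np.degrees(np.arctan2(*(b[1]-b[0])[::-1])))
w=ctrl.camera_model("wrist");o=ctrl.get_obs();C=R.from_rotvec(o["orientation"])
print("wrist cam in tool",C.inv().apply(w["position"]-o["ee_pos"]),(C.inv()*R.from_rotvec(w["attitude"])).as_rotvec(),w["fx"],w["cx"],w["cy"])
plan(t[0],t[1],250,-45)
E
```

```text
[[539.3, 249.0], [554.8, 186.6], [454.7, 161.3], [438.3, 223.1]] [496.80681595 205.00676165] [np.float64(14.389685597734005), np.float64(14.170352877092528)]
lid [496.49976985 204.23061398] [481.58857366 184.71348627] 24.561393393252793 52.61996739862456
plug [[ 452.01348781  -55.6008406 ]
 [ 488.87684257 -101.28181159]] [472.66486657 -77.44577738] -51.09737330502929
wrist cam in tool [  65.43655786   -1.01998649 -161.98301844] [2.08755002 2.08922829 0.26078957] 407.1838633135347 319.38484581156297 233.78285648634932
psi -45 cur 74.14 xyz [-412.8 -315.3  -27.6] rot [-1.000e-03  1.000e-03  2.079e+00] q1,q6 [ 1.27 -0.02]
psi 135 cur 74.14 xyz [-412.8 -315.3  -27.6] rot [-1.000e-03 -1.000e-03 -1.062e+00] q1,q6 [ 1.27 -0.02]
```

Housing at about (497,205), heading 14.3°. The tab is 24.6 mm from the lid axis (expected 25), with the lid heading at about 50°. I'll move above the tab with the tool's y at 140°.

```bash
python3 -m inch '[{"xyz":[-38,-29,2],"rot":[0,0,-0.11]},{"xyz":[-76,-58,4],"rot":[0,0,-0.22]},{"xyz":[-114,-87,6],"rot":[0,0,-0.33]},{"xyz":[-152,-116,8],"rot":[0,0,-0.44]},{"xyz":[-190,-145,10],"rot":[0,0,-0.55]},{"xyz":[-228,-174,12],"rot":[0,0,-0.66]},{"xyz":[-266,-203,14],"rot":[0,0,-0.77]},{"xyz":[-304,-232,16],"rot":[0,0,-0.88]},{"xyz":[-342,-261,18],"rot":[0,0,-1.0]},{"xyz":[-380,-290,20],"rot":[0,0,-1.1]},{"xyz":[-413,-315,22],"rot":[0,0,-1.15]},{"xyz":[-413,-315,22],"rot":[0,0,-1.15]}]'
python3 -m inch '[{"xyz":[0,0,0],"rot":[0,0,0]},{"xyz":[0,0,0],"rot":[0,0,0]},{"xyz":[0,0,0],"rot":[0,0,0]}]'
python3 - <<'E'
from h import *
m=ctrl.camera_model("wrist");im=ctrl.get_image("wrist");cv2.imwrite("pics/w1.png",im[:,:,::-1])
import pickle;pickle.dump(m,open("w1.pkl","wb"))
plan(481.6,184.7,200,140)
print(proj(m,[[481.6,184.7,108],[496.5,204.2,74]]))
E
```

```text
t: 1.1
ee_pos: [461.7, 211.6, 202.0]
orientation: [1.334, -2.844, -0.0]
ft_force: [0.8, 0.4, 0.6]
width: 87.8
grasp_force: 0.0
t: 1.35
ee_pos: [460.8, 213.1, 201.9]
orientation: [1.326, -2.847, -0.0]
ft_force: [0.1, 0.1, -0.2]
width: 87.8
grasp_force: 0.0
psi 140 cur 140.04 xyz [  8.7 -34.9   2. ] rot [ 0.001 -0.001  0.001] q1,q6 [ 0.41 -2.03]
psi 320 cur 140.04 xyz [  8.7 -34.9   2. ] rot [ 1.000e-03  1.000e-03 -3.141e+00] q1,q6 [ 0.41 -2.03]
[[269.09831408 224.21095723]
 [277.09826429 246.17197737]]
```

View pics/w1.png

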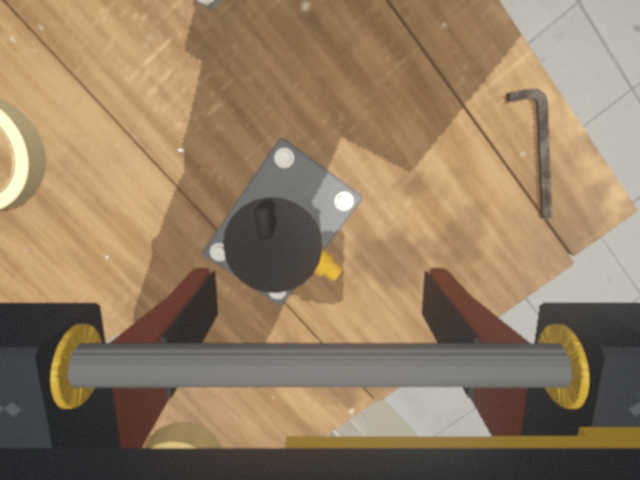

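The wrist view shows the black disc centred near (273,245) with the tab at (266,220). The projections agree with this to about 4 px (3 mm). A zoom of this picture will give the tab's axis.

```bash
python3 - <<'E'
from h import *
import pickle;m=pickle.load(open("w1.pkl","rb"))
im=cv2.imread("pics/w1.png")[185:305,205:345]
g=im.max(2);mask=((g<62)).astype(np.uint8)*255
mask=cv2.morphologyEx(mask,cv2.MORPH_OPEN,np.ones((5,5)))
cs,_=cv2.findContours(mask,cv2.RETR_EXTERNAL,cv2.CHAIN_APPROX_NONE)
c=max(cs,key=cv2.contourArea);(u,v),ax,_=cv2.fitEllipse(cv2.convexHull(c));print(u+205,v+185,ax)
p=onz(m,[(u+205,v+185)],74);print(p)
big=np.clip(cv2.resize(im,None,fx=4,fy=4,interpolation=cv2.INTER_CUBIC).astype(float)*2.5,0,255);cv2.imwrite("pics/c2.png",big)
E
```

```text
267.7699661254883 216.6064796447754 (16.61087417602539, 38.997554779052734)
[[486.8522969  183.09828923  74.        ]][ WARN:0@0.165] global loadsave.cpp:1063 imwrite_ Unsupported depth image for selected encoder is fallbacked to CV_8U.
```

View pics/c2.png

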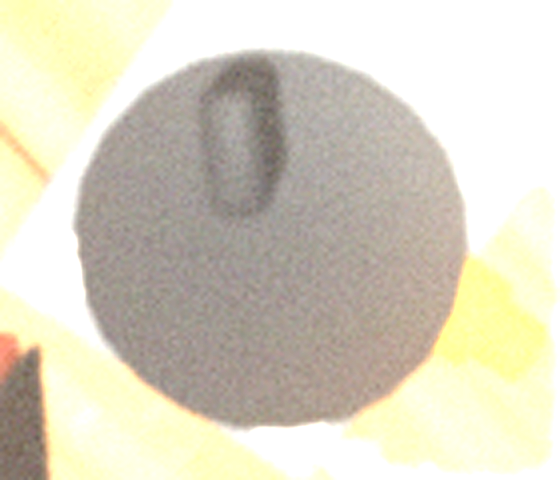

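Zoomed crop: disc spans columns 75–467 and rows 50–425, so its centre is (272.8,244.5). The tab's top face is centred near (233,152), which is (263.2,223).

```bash
python3 - <<'E'
from h import *
import pickle;m=pickle.load(open("w1.pkl","rb"))
c=onz(m,[(272.8,244.5)],74)[0];t=onz(m,[(263.2,223)],108)[0];d=(c-t)[:2]
print(c,t,np.hypot(*d),np.degrees(np.arctan2(d[1],d[0])))
e=onz(m,[(205+233/4,185+92/4),(205+236/4,185+212/4)],108)[:,:2];d=e[1]-e[0];print(np.hypot(*d),np.degrees(np.arctan2(d[1],d[0])))
plan(t[0],t[1],160,140)
E
```

```text
[498.07787346 201.18891666  74.        ] [483.97194783 181.6560433  108.        ] 24.09378092967424 54.1645632213239
19.81524140679198 49.37342029004834
psi 140 cur 140.04 xyz [  9.5 -38.6  42. ] rot [ 0.001 -0.001  0.001] q1,q6 [ 0.41 -2.03]
psi 320 cur 140.04 xyz [  9.5 -38.6  42. ] rot [ 1.000e-03  1.000e-03 -3.141e+00] q1,q6 [ 0.41 -2.03]
```

```bash
python3 -m inch '[{"xyz":[9,-37,10],"rot":[0,0,-0.02]},{"xyz":[9,-37,40],"rot":[0,0,-0.02]},{"xyz":[9,-37,70],"rot":[0,0,-0.02]},{"xyz":[9,-37,95],"rot":[0,0,-0.02]},{"xyz":[9,-37,110],"rot":[0,0,-0.02]},{"xyz":[9,-37,118],"rot":[0,0,-0.02]},{"xyz":[9,-37,121],"rot":[0,0,-0.02]},{"xyz":[9,-37,121],"rot":[0,0,-0.02]},{"xyz":[9,-37,121],"rot":[0,0,-0.02]}]'
python3 -m inch '[{"xyz":[0,0,0],"rot":[0,0,0]},{"xyz":[0,0,0],"rot":[0,0,0]},{"xyz":[0,0,0],"rot":[0,0,0]},{"xyz":[0,0,0],"rot":[0,0,0]},{"xyz":[0,0,0],"rot":[0,0,0]},{"xyz":[0,0,0],"rot":[0,0,0]},{"xyz":[0,0,0],"rot":[0,0,0]},{"xyz":[0,0,0],"rot":[0,0,0]},{"xyz":[0,0,0],"rot":[0,0,0]},{"xyz":[0,0,0],"rot":[0,0,0]},{"xyz":[0,0,0],"rot":[0,0,0]},{"xyz":[0,0,0],"rot":[0,0,0]}]' 255
```

```text
t: 2.15
ee_pos: [484.1, 183.5, 82.0]
orientation: [-1.358, 2.832, -0.0]
ft_force: [-0.2, -0.3, 0.5]
width: 88.0
grasp_force: 0.0
t: 3.15
ee_pos: [483.7, 182.6, 81.2]
orientation: [1.357, -2.833, -0.0]
ft_force: [-0.9, 0.0, -0.5]
width: 11.5
grasp_force: 0.1
```

```bash
python3 -m inch '[{"xyz":[0,0,0],"rot":[0,0,0]},{"xyz":[0,0,0],"rot":[0,0,0]},{"xyz":[0,0,0],"rot":[0,0,0]},{"xyz":[0,0,-5],"rot":[0,0,0]},{"xyz":[0,0,-10],"rot":[0,0,0]},{"xyz":[0,0,-20],"rot":[0,0,0]},{"xyz":[0,0,-35],"rot":[0,0,0]},{"xyz":[0,0,-50],"rot":[0,0,0]},{"xyz":[0,0,-60],"rot":[0,0,0]},{"xyz":[0,0,-60],"rot":[0,0,0]},{"xyz":[0,0,-60],"rot":[0,0,0]}]'
python3 - <<'E'
from h import *
cv2.imwrite("pics/w2.png",cv2.resize(ctrl.get_image("scene")[150:270,200:330,::-1],None,fx=4,fy=4))
# target lid disc centre (545,65): tab offset -25 along 51deg
a=np.radians(51);plan(545-25*np.cos(a),65-25*np.sin(a),80)
plan(545-25*np.cos(a),65-25*np.sin(a),17,140)
E
```

```text
t: 4.07
ee_pos: [484.1, 182.8, 142.0]
orientation: [-1.356, 2.832, -0.0]
ft_force: [0.7, -0.1, -1.0]
width: 9.6
grasp_force: 30.0
psi 141.17811131251645 cur 141.18 xyz [  78.1 -121.5   61.3] rot [-0.  0.  0.] q1,q6 [ 0.34 -2.13]
psi 321.1781113125164 cur 141.18 xyz [  78.1 -121.5   61.3] rot [-0.    -0.    -3.142] q1,q6 [ 0.34 -2.13]
psi 140 cur 141.18 xyz [  78.1 -121.5  124.3] rot [-0.     0.     0.021] q1,q6 [ 0.34 -2.13]
psi 320 cur 141.18 xyz [  78.1 -121.5  124.3] rot [-0.    -0.    -3.121] q1,q6 [ 0.34 -2.13]
```

View pics/w2.png

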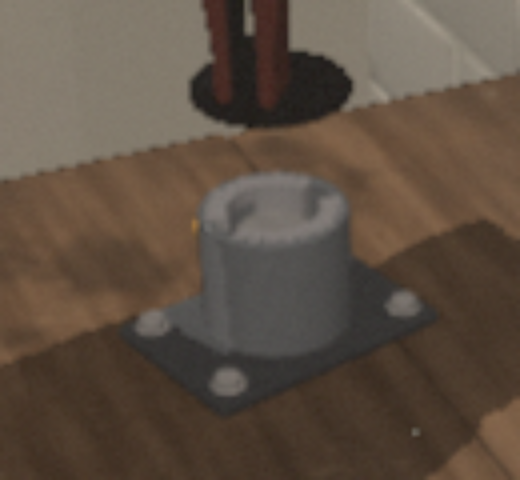

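The lid is held level above the open housing and the slots show. Carrying it over to the free spot, then lowering.

```bash
python3 -m inch '[{"xyz":[15,-23,0],"rot":[0,0,0]},{"xyz":[33,-51,0],"rot":[0,0,0]},{"xyz":[51,-79,0],"rot":[0,0,0]},{"xyz":[68,-106,20],"rot":[0,0,0]},{"xyz":[78,-121,50],"rot":[0,0,0]},{"xyz":[78,-121,80],"rot":[0,0,0]},{"xyz":[78,-121,105],"rot":[0,0,0]},{"xyz":[78,-121,114],"rot":[0,0,0]},{"xyz":[78,-121,118],"rot":[0,0,0]},{"xyz":[78,-121,118],"rot":[0,0,0]},{"xyz":[78,-121,118],"rot":[0,0,0]}]'
```

```text
t: 5.03
ee_pos: [529.6, 46.4, 23.9]
orientation: [-1.357, 2.832, -0.0]
ft_force: [-0.3, 0.5, -0.2]
width: 9.8
grasp_force: 30.0
```

```bash
python3 -m inch '[{"xyz":[0,0,2],"rot":[0,0,0]},{"xyz":[0,0,4],"rot":[0,0,0]},{"xyz":[0,0,6],"rot":[0,0,0]},{"xyz":[0,0,6],"rot":[0,0,0]},{"xyz":[0,0,6],"rot":[0,0,0]}]'
```

```text
t: 5.45
ee_pos: [529.2, 46.1, 17.5]
orientation: [-1.357, 2.833, -0.0]
ft_force: [-0.2, -0.4, -1.1]
width: 10.0
grasp_force: 30.0
```

```bash
python3 -m inch '[{"xyz":[0,0,1],"rot":[0,0,0]},{"xyz":[0,0,1],"rot":[0,0,0]},{"xyz":[0,0,1],"rot":[0,0,0]}]'
python3 -m inch '[{"xyz":[0,0,1],"rot":[0,0,0]},{"xyz":[0,0,0],"rot":[0,0,0]},{"xyz":[0,0,0],"rot":[0,0,0]},{"xyz":[0,0,0],"rot":[0,0,0]},{"xyz":[0,0,0],"rot":[0,0,0]},{"xyz":[0,0,0],"rot":[0,0,0]},{"xyz":[0,0,0],"rot":[0,0,0]},{"xyz":[0,0,-20],"rot":[0,0,0]},{"xyz":[0,0,-60],"rot":[0,0,0]},{"xyz":[0,0,-100],"rot":[0,0,0]},{"xyz":[0,0,-140],"rot":[0,0,0]},{"xyz":[0,0,-160],"rot":[0,0,0]}]' 0
python3 - <<'E'
from h import *
plan(472.7,-77.4,185,39)
E
```

```text
t: 5.7
ee_pos: [529.3, 46.0, 17.2]
orientation: [-1.357, 2.833, -0.0]
ft_force: [-2.6, 0.6, 9.3]
width: 9.7
grasp_force: 30.0
t: 6.7
ee_pos: [530.8, 46.1, 180.6]
orientation: [-1.355, 2.829, -0.003]
ft_force: [1.6, 0.4, -0.1]
width: 85.5
grasp_force: 0.0
psi 39 cur 141.18 xyz [132.7 -32.2  -4.7] rot [0.    0.006 1.783] q1,q6 [ 0.06 -2.4 ]
psi 219 cur 141.18 xyz [132.7 -32.2  -4.7] rot [-0.006  0.    -1.358] q1,q6 [ 0.06 -2.4 ]
```

```bash
python3 -m inch '[{"xyz":[15,-4,0],"rot":[0,0,0.12]},{"xyz":[30,-8,0],"rot":[0,0,0.24]},{"xyz":[45,-12,0],"rot":[0,0,0.36]},{"xyz":[60,-16,0],"rot":[0,0,0.48]},{"xyz":[75,-20,0],"rot":[0,0,0.6]},{"xyz":[90,-24,0],"rot":[0,0,0.72]},{"xyz":[105,-28,0],"rot":[0,0,0.84]},{"xyz":[120,-30,0],"rot":[0,0,0.96]},{"xyz":[133,-32,0],"rot":[0,0,1.08]},{"xyz":[133,-32,0],"rot":[0,0,1.2]},{"xyz":[133,-32,0],"rot":[0,0,1.32]},{"xyz":[133,-32,0],"rot":[0,0,1.44]}]'
python3 -m inch '[{"xyz":[0,0,0],"rot":[0,0,0.11]},{"xyz":[0,0,0],"rot":[0,0,0.22]},{"xyz":[0,0,0],"rot":[0,0,0.34]},{"xyz":[0,0,0],"rot":[0,0,0.34]},{"xyz":[0,0,0],"rot":[0,0,0.34]}]'
python3 - <<'E'
from h import *
m=ctrl.camera_model("wrist");im=ctrl.get_image("wrist");cv2.imwrite("pics/w3.png",im[:,:,::-1])
import pickle;pickle.dump(m,open("w3.pkl","wb"))
u=proj(m,[[472.7,-77.4,64],[472.7,-77.4,30]]);print(u)
plan(472.7,-77.4,185,39)
E
```

```text
t: 7.7
ee_pos: [470.4, -78.0, 176.2]
orientation: [-0.858, -3.022, 0.0]
ft_force: [-0.3, -0.0, -0.2]
width: 88.3
grasp_force: 0.0
t: 8.12
ee_pos: [470.5, -77.7, 176.2]
orientation: [-1.343, -2.84, 0.0]
ft_force: [0.3, -0.9, -0.3]
width: 87.5
grasp_force: 0.0
[[321.68011618 229.16531801]
 [321.42002179 218.82875742]]
psi 39 cur 39.41 xyz [-1.2  1.8 -8.8] rot [-0.    -0.     0.007] q1,q6 [-0.19 -0.88]
psi 219 cur 39.41 xyz [-1.2  1.8 -8.8] rot [ 0.    -0.    -3.134] q1,q6 [-0.19 -0.88]
```

View pics/w3.png

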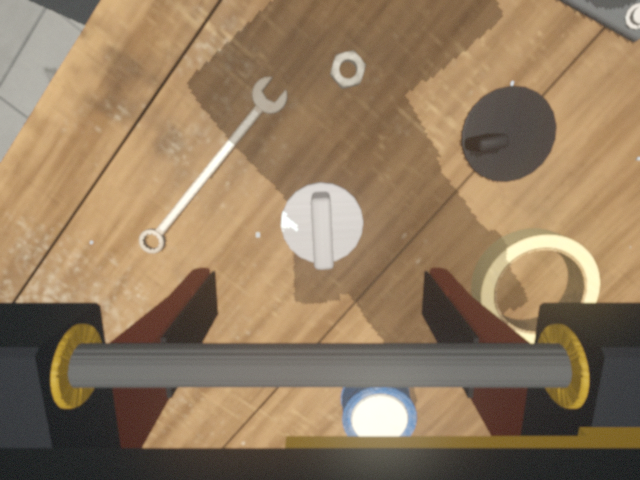

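The wrist view shows the lid lying flat at (508,133). The plug flange is at (322,222), and the bar top runs from (321,197) to (324,268).

```bash
python3 - <<'E'
from h import *
import pickle;m=pickle.load(open("w3.pkl","rb"));im=cv2.imread("pics/w3.png")
hs=cv2.cvtColor(im,cv2.COLOR_BGR2HSV);k=((hs[...,1]<45)&(hs[...,2]>110)).astype(np.uint8)*255;k[:175]=0;k[285:]=0;k[:,:265]=0;k[:,385:]=0
cs,_=cv2.findContours(k,cv2.RETR_EXTERNAL,cv2.CHAIN_APPROX_NONE);c=max(cs,key=cv2.contourArea);print(cv2.fitEllipse(c),cv2.boundingRect(c))
e=onz(m,[(321,199),(324,268)],64)[:,:2];d=e[1]-e[0];print("bar",e,e.mean(0),np.hypot(*d),np.degrees(np.arctan2(d[1],d[0])))
f=onz(m,[cv2.fitEllipse(c)[0]],30);print("flange",f)
E
```

```text
((321.6871643066406, 223.48159790039062), (80.42247772216797, 83.5342025756836), 175.64915466308594) (280, 182, 84, 88)
bar [[458.93835824 -61.39475797]
 [491.98884666 -98.26136311]] [475.46360245 -79.82806054] 49.51243641149491 -48.12413800932579
flange [[475.20391742 -80.11920416  30.        ]]
```

```bash
python3 -m inch '[{"xyz":[-4,2,30],"rot":[0,0,-0.03]},{"xyz":[-4,2,65],"rot":[0,0,-0.03]},{"xyz":[-4,2,95],"rot":[0,0,-0.03]},{"xyz":[-4,2,115],"rot":[0,0,-0.03]},{"xyz":[-4,2,130],"rot":[0,0,-0.03]},{"xyz":[-4,2,138],"rot":[0,0,-0.03]},{"xyz":[-4,2,140],"rot":[0,0,-0.03]},{"xyz":[-4,2,140],"rot":[0,0,-0.03]}]'
python3 -m inch '[{"xyz":[0,0,0],"rot":[0,0,0]},{"xyz":[0,0,0],"rot":[0,0,0]},{"xyz":[0,0,0],"rot":[0,0,0]},{"xyz":[0,0,0],"rot":[0,0,0]},{"xyz":[0,0,0],"rot":[0,0,0]},{"xyz":[0,0,0],"rot":[0,0,0]},{"xyz":[0,0,0],"rot":[0,0,0]},{"xyz":[0,0,0],"rot":[0,0,0]},{"xyz":[0,0,0],"rot":[0,0,0]},{"xyz":[0,0,0],"rot":[0,0,0]},{"xyz":[0,0,0],"rot":[0,0,0]},{"xyz":[0,0,0],"rot":[0,0,0]}]' 255
python3 -m inch '[{"xyz":[0,0,0],"rot":[0,0,0]},{"xyz":[0,0,0],"rot":[0,0,0]},{"xyz":[0,0,0],"rot":[0,0,0]}]'
python3 - <<'E'
from h import *
plan(497.3,203.3,155,104.3)
E
```

```text
t: 8.83
ee_pos: [474.6, -79.5, 36.1]
orientation: [-1.303, -2.858, 0.0]
ft_force: [0.2, -0.5, 0.4]
width: 87.8
grasp_force: 0.0
t: 9.83
ee_pos: [474.6, -79.5, 36.2]
orientation: [-1.305, -2.858, 0.0]
ft_force: [0.6, 0.0, -0.4]
width: 14.0
grasp_force: 30.0
t: 10.08
ee_pos: [474.6, -79.5, 36.1]
orientation: [-1.305, -2.858, 0.0]
ft_force: [-0.1, -0.3, -1.8]
width: 13.6
grasp_force: 30.0
psi 104.3 cur 40.91 xyz [ 198.9  202.3 -118.9] rot [-0.    -0.    -1.106] q1,q6 [-0.19 -0.9 ]
psi 284.3 cur 40.91 xyz [ 198.9  202.3 -118.9] rot [-0.     0.     2.035] q1,q6 [-0.19 -0.9 ]
```

Gripped. Lifting and moving to a view pose beyond the housing, so the camera sees the mouth.

```bash
python3 -m inch '[{"xyz":[0,0,-15],"rot":[0,0,0]},{"xyz":[0,0,-50],"rot":[0,0,0]},{"xyz":[0,0,-85],"rot":[0,0,0]},{"xyz":[10,16,-110],"rot":[0,0,-0.08]},{"xyz":[28,43,-119],"rot":[0,0,-0.19]},{"xyz":[48,73,-119],"rot":[0,0,-0.3]},{"xyz":[68,104,-119],"rot":[0,0,-0.42]},{"xyz":[88,135,-119],"rot":[0,0,-0.53]},{"xyz":[108,166,-119],"rot":[0,0,-0.65]},{"xyz":[128,197,-119],"rot":[0,0,-0.77]},{"xyz":[148,228,-119],"rot":[0,0,-0.89]},{"xyz":[163,250,-119],"rot":[0,0,-1.0]}]'
python3 -m inch '[{"xyz":[0,0,0],"rot":[0,0,-0.09]},{"xyz":[0,0,0],"rot":[0,0,-0.1]},{"xyz":[0,0,0],"rot":[0,0,-0.1]},{"xyz":[0,0,0],"rot":[0,0,-0.1]},{"xyz":[0,0,0],"rot":[0,0,-0.1]}]'
python3 - <<'E'
from h import *
m=ctrl.camera_model("wrist");im=ctrl.get_image("wrist");cv2.imwrite("pics/w4.png",im[:,:,::-1])
import pickle;o=ctrl.get_obs();pickle.dump((m,o),open("w4.pkl","wb"))
print(proj(m,[[498,202,70]]))
plan(498,202,155,104.3)
E
```

```text
t: 11.08
ee_pos: [557.3, 210.3, 155.1]
orientation: [-0.236, 3.132, 0.001]
ft_force: [0.5, -0.5, -1.2]
width: 13.9
grasp_force: 30.0
t: 11.5
ee_pos: [556.6, 206.4, 155.1]
orientation: [0.376, -3.118, 0.0]
ft_force: [-0.1, -0.9, -1.4]
width: 13.6
grasp_force: 30.0
[[338.11130505 144.22446702]]
psi 104.3 cur 103.78 xyz [58.1  9.6  0.2] rot [-0.    -0.    -0.009] q1,q6 [ 0.34 -1.48]
psi 284.3 cur 103.78 xyz [58.1  9.6  0.2] rot [-1.000e-03  0.000e+00  3.132e+00] q1,q6 [ 0.34 -1.48]
```

View pics/w4.png

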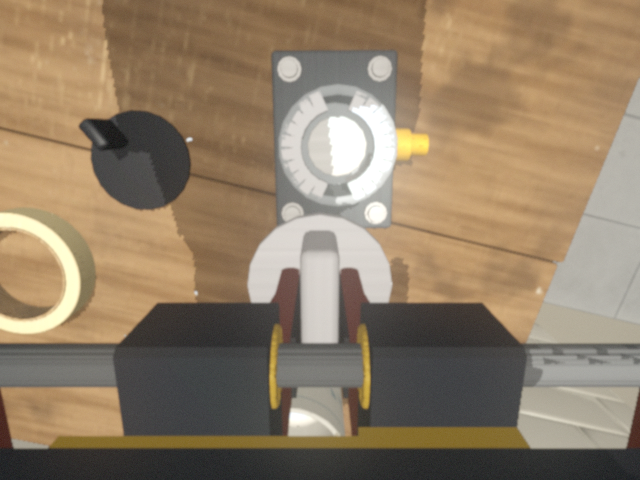

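The wrist view shows the rim circle centred at (338.5,145.5), which matches the prediction (338,144). The slots are at top and bottom, with screws at (289,68), (380,68), (292,213) and (376,213). The plug flange spans columns 248–391 with its front edge at row 215.

```bash
python3 - <<'E'
from h import *
import pickle;m,o=pickle.load(open("w4.pkl","rb"));im=cv2.imread("pics/w4.png")
g=cv2.cvtColor(im,cv2.COLOR_BGR2GRAY)[45:235,265:400]
c=cv2.HoughCircles(cv2.GaussianBlur(g,(5,5),1),cv2.HOUGH_GRADIENT,1,50,param1=120,param2=15,minRadius=52,maxRadius=66);print(c)
for uv in ([c[0,0,0]+265,c[0,0,1]+45],(338.5,145.5)): print("mouth",onz(m,[uv],70))
s=onz(m,[(289,68),(380,68),(376,213),(292,213)],12)[:,:2];print("plate",s.mean(0),[np.degrees(np.arctan2(*d[::-1])) for d in(s[0]-s[3],s[1]-s[2],s[0]-s[1])], np.hypot(*(s[0]-s[3])),np.hypot(*(s[0]-s[1])))
sl=onz(m,[(341,95),(337,192)],70)[:,:2];d=sl[0]-sl[1];print("slots",np.degrees(np.arctan2(*d[::-1])))
# plug flange in the hand, predicted
T=o["ee_pos"];C=R.from_rotvec(o["orientation"]).as_matrix()
cen=T-[0,0,6];print("pred front,left,right",proj(m,[cen+32*C[:,0],cen-32*C[:,1],cen+32*C[:,1]]))
e=onz(m,[(320,214)],149)[0]-cen; l=onz(m,[(248,275),(391.5,275)],149)-cen;print("front in tool",C.T@e,(C.T@l.T).T)
w=g[:, :];np.set_printoptions(linewidth=200)
E
```

```text
[[[73.5 98.5 59.1]]]
mouth [[497.53873031 202.11969846  70.        ]]
mouth [[498.66202456 202.40779895  70.        ]]
plate [499.45687785 202.17592654] [np.float64(-166.06528498914966), np.float64(-165.86488846254858), np.float64(-76.27091703128873)] 103.48780115860711 63.76619077412906
slots -168.01607072143415
pred front,left,right [[323.1170179  214.07238031]
 [250.24836623 285.55058254]
 [395.78201203 285.35893202]]
front in tool [31.98508632 -1.30965162  0.23310258] [[  4.83281089 -32.81251058   0.22583531]
 [  4.74831181  29.95158284   0.22097628]]
```

Plug sits centred in tool x, with a −1.4 mm view bias in tool y, so I take the mouth as (497.6,203.6), heading 14°. Moving above it and descending to about 5 mm over the rim.

```bash
python3 -m inch '[{"xyz":[20,4,0],"rot":[0,0,-0.004]},{"xyz":[42,8,0],"rot":[0,0,-0.004]},{"xyz":[55,11,0],"rot":[0,0,-0.004]},{"xyz":[58,11.3,5],"rot":[0,0,-0.004]},{"xyz":[58,11.3,22],"rot":[0,0,-0.004]},{"xyz":[58,11.3,36],"rot":[0,0,-0.004]},{"xyz":[58,11.3,44],"rot":[0,0,-0.004]},{"xyz":[58,11.3,44],"rot":[0,0,-0.004]},{"xyz":[58,11.3,44],"rot":[0,0,-0.004]},{"xyz":[58,11.3,44],"rot":[0,0,-0.004]}]'
python3 - <<'E'
from h import *
plan(497.6,203.6,104,104.0);print(ctrl.get_obs()["ft_force"])
E
```

```text
t: 12.38
ee_pos: [498.6, 204.5, 111.7]
orientation: [-0.386, 3.117, 0.0]
ft_force: [-0.2, -0.4, -2.6]
width: 13.6
grasp_force: 30.0
psi 104.0 cur 104.14 xyz [ 1.2 -0.6  7.7] rot [0.    0.001 0.002] q1,q6 [ 0.37 -1.45]
psi 284.0 cur 104.14 xyz [ 1.2 -0.6  7.7] rot [-1.000e-03  0.000e+00 -3.139e+00] q1,q6 [ 0.37 -1.45]
[-0.16709498 -0.39274611 -2.62007728]
```

```bash
python3 -m inch '[{"xyz":[1,-0.5,0],"rot":[0,0,0]},{"xyz":[1,-0.5,2],"rot":[0,0,0]},{"xyz":[1,-0.5,4],"rot":[0,0,0]},{"xyz":[1,-0.5,6],"rot":[0,0,0]},{"xyz":[1,-0.5,8],"rot":[0,0,0]},{"xyz":[1,-0.5,9],"rot":[0,0,0]},{"xyz":[1,-0.5,9],"rot":[0,0,0]}]'
```

```text
t: 12.97
ee_pos: [496.9, 203.6, 101.9]
orientation: [0.387, -3.117, 0.0]
ft_force: [0.5, 0.5, -1.6]
width: 14.0
grasp_force: 30.0
```

Body is 4 mm inside the mouth with no contact force. Continuing until the lugs are in the slots.

```bash
python3 -m inch '[{"xyz":[-0.3,0,1],"rot":[0,0,0]},{"xyz":[-0.3,0,2.5],"rot":[0,0,0]},{"xyz":[-0.3,0,4],"rot":[0,0,0]},{"xyz":[-0.3,0,6],"rot":[0,0,0]},{"xyz":[-0.3,0,6],"rot":[0,0,0]}]'
```

```text
t: 13.38
ee_pos: [497.0, 203.6, 95.8]
orientation: [0.387, -3.117, 0.0]
ft_force: [0.6, -0.5, -2.2]
width: 13.6
grasp_force: 30.0
```

```bash
python3 -m inch '[{"xyz":[0,0,1.5],"rot":[0,0,0]},{"xyz":[0,0,3],"rot":[0,0,0]},{"xyz":[0,0,4.5],"rot":[0,0,0]},{"xyz":[0,0,6],"rot":[0,0,0]},{"xyz":[0,0,7.5],"rot":[0,0,0]},{"xyz":[0,0,9],"rot":[0,0,0]},{"xyz":[0,0,9],"rot":[0,0,0]},{"xyz":[0,0,9],"rot":[0,0,0]}]'
```

```text
t: 14.05
ee_pos: [497.4, 203.8, 87.3]
orientation: [-0.387, 3.117, 0.0]
ft_force: [-0.7, -0.5, 5.0]
width: 14.2
grasp_force: 30.0
```

```bash
python3 -m inch '[{"xyz":[0,0,1.5],"rot":[0,0,0]},{"xyz":[0,0,3],"rot":[0,0,0]},{"xyz":[0,0,4],"rot":[0,0,0]},{"xyz":[0,0,4.5],"rot":[0,0,0]},{"xyz":[0,0,4.5],"rot":[0,0,0]}]'
python3 -m inch '[{"xyz":[0,0,0.5],"rot":[0,0,0]},{"xyz":[0,0,1],"rot":[0,0,0]},{"xyz":[0,0,1],"rot":[0,0,0]},{"xyz":[0,0,1],"rot":[0,0,0]}]'
```

```text
t: 14.47
ee_pos: [497.4, 203.8, 82.9]
orientation: [-0.387, 3.117, 0.0]
ft_force: [-0.8, -0.9, 6.6]
width: 13.7
grasp_force: 30.0
t: 14.8
ee_pos: [497.4, 203.8, 82.1]
orientation: [-0.387, 3.117, 0.0]
ft_force: [-0.9, -0.5, 7.5]
width: 13.9
grasp_force: 30.0
```

```bash
python3 -m inch '[{"xyz":[0,0,0],"rot":[0,0,0.06]},{"xyz":[0,0,0],"rot":[0,0,0.13]},{"xyz":[0,0,0],"rot":[0,0,0.2]},{"xyz":[0,0,0],"rot":[0,0,0.28]},{"xyz":[0,0,0],"rot":[0,0,0.36]},{"xyz":[0,0,0],"rot":[0,0,0.44]},{"xyz":[0,0,0],"rot":[0,0,0.52]},{"xyz":[0,0,0],"rot":[0,0,0.6]},{"xyz":[0,0,0],"rot":[0,0,0.68]},{"xyz":[0,0,0],"rot":[0,0,0.75]},{"xyz":[0,0,0],"rot":[0,0,0.8]},{"xyz":[0,0,0],"rot":[0,0,0.8]}]'
python3 - <<'E'
from h import *
print(ctrl.get_obs()["moment"]);plan(497.4,203.8,82,14)
E
```

```text
t: 15.8
ee_pos: [498.4, 204.1, 82.4]
orientation: [0.861, 3.019, 0.002]
ft_force: [0.1, -1.2, 7.6]
width: 14.4
grasp_force: 30.0
[-0.08592973  0.03529639 -0.02965813]
psi 14 cur 58.18 xyz [ 0.7 -0.8  0.4] rot [0.002 0.001 0.771] q1,q6 [ 0.37 -0.65]
psi 194 cur 58.18 xyz [ 0.7 -0.8  0.4] rot [-1.000e-03  3.000e-03 -2.371e+00] q1,q6 [ 0.37 -0.65]
```

Turning freely. I'll finish to just past 90°.

```bash
python3 -m inch '[{"xyz":[0.4,-0.4,0],"rot":[0,0,0.06]},{"xyz":[0.4,-0.4,0],"rot":[0,0,0.14]},{"xyz":[0.4,-0.4,0],"rot":[0,0,0.22]},{"xyz":[0.4,-0.4,0],"rot":[0,0,0.3]},{"xyz":[0.4,-0.4,0],"rot":[0,0,0.38]},{"xyz":[0.4,-0.4,0],"rot":[0,0,0.46]},{"xyz":[0.4,-0.4,0],"rot":[0,0,0.54]},{"xyz":[0.4,-0.4,0],"rot":[0,0,0.62]},{"xyz":[0.4,-0.4,0],"rot":[0,0,0.7]},{"xyz":[0.4,-0.4,0],"rot":[0,0,0.76]},{"xyz":[0.4,-0.4,0],"rot":[0,0,0.78]},{"xyz":[0.4,-0.4,0],"rot":[0,0,0.78]}]'
python3 - <<'E'
from h import *
print(ctrl.get_obs()["moment"]);plan(497.4,203.8,82,12)
E
```

```text
t: 16.8
ee_pos: [497.9, 204.0, 82.4]
orientation: [1.943, 2.467, 0.003]
ft_force: [-0.3, -0.6, 7.0]
width: 13.9
grasp_force: 30.0
[-0.20758509  0.07832672 -0.03021098]
psi 12 cur 13.57 xyz [-0.1 -0.5  0.4] rot [ 0.002 -0.     0.027] q1,q6 [0.37 0.13]
psi 192 cur 13.57 xyz [-0.1 -0.5  0.4] rot [ 0.     0.004 -3.114] q1,q6 [0.37 0.13]
```

```bash
for i in 1; do python3 -m inch '[{"xyz":[0,-0.3,0],"rot":[0,0,0.02]},{"xyz":[0,-0.3,0],"rot":[0,0,0.04]},{"xyz":[0,-0.3,0],"rot":[0,0,0.04]}]'; done
python3 -c "
from h import *
print(ctrl.get_obs()['moment']);plan(497.4,203.8,82,11)"
python3 -m inch '[{"xyz":[0,0,0.5],"rot":[0,0,0.02]},{"xyz":[0,0,1],"rot":[0,0,0.04]},{"xyz":[0,0,1],"rot":[0,0,0.04]},{"xyz":[0,0,1],"rot":[0,0,0.04]}]'
python3 -c "
from h import *
print(ctrl.get_obs()['moment']);plan(497.4,203.8,82,11)"
```

```text
t: 17.05
ee_pos: [497.8, 204.0, 82.5]
orientation: [1.991, 2.428, 0.004]
ft_force: [-0.5, -0.5, 7.1]
width: 14.2
grasp_force: 30.0
[-0.07827982 -0.05524461  0.05234146]
psi 11 cur 11.3 xyz [-0.1 -0.4  0.5] rot [ 0.003 -0.     0.005] q1,q6 [0.37 0.17]
psi 191 cur 11.3 xyz [-0.1 -0.4  0.5] rot [ 0.     0.004 -3.136] q1,q6 [0.37 0.17]
t: 17.38
ee_pos: [498.1, 204.0, 82.2]
orientation: [2.036, 2.389, 0.004]
ft_force: [-0.7, -1.5, 13.3]
width: 13.9
grasp_force: 30.1
[-0.21710016  0.32707237  0.42982102]
psi 11 cur 9.12 xyz [-0.1 -0.7  0.2] rot [ 0.004 -0.    -0.033] q1,q6 [0.37 0.21]
psi 191 cur 9.12 xyz [-0.1 -0.7  0.2] rot [-0.    -0.005  3.109] q1,q6 [0.37 0.21]
```

```bash
python3 -m inch '[{"xyz":[0,0,0.3],"rot":[0,0,0]},{"xyz":[0,0,0.6],"rot":[0,0,0]},{"xyz":[0,0,0.6],"rot":[0,0,0]},{"xyz":[0,0,0.6],"rot":[0,0,0]}]'
python3 - <<'E'
from h import *
print(ctrl.get_obs()["moment"])
a=cv2.resize(ctrl.get_image("scene")[150:270,200:330],None,fx=3,fy=3);b=ctrl.get_image("wrist")[120:480,120:520]
cv2.imwrite("pics/w5.png",np.hstack([a[:360],b])[:,:,::-1])
E
```

```text
t: 17.72
ee_pos: [498.2, 204.0, 82.1]
orientation: [2.036, 2.389, 0.005]
ft_force: [-2.4, -1.7, 20.3]
width: 13.8
grasp_force: 30.1
[-0.37948168  0.69339063  0.36108063]
```

View pics/w5.png

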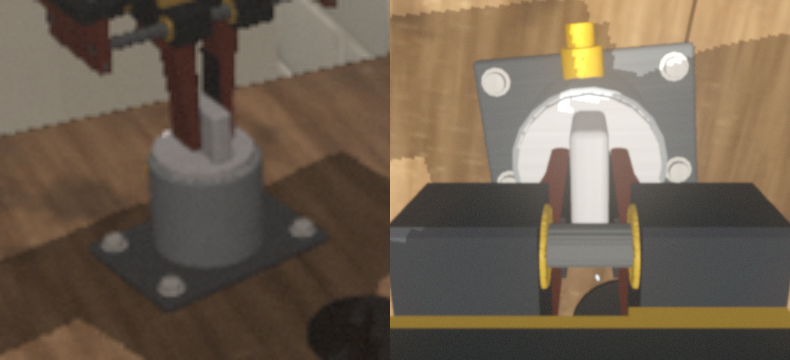

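The plug's flange sits flush on the rim and its bar points at the port, so it is turned 90°. Mz of about 0.4 N·m shows it against the stop, and 20 N of push no longer lowers it. Handing in.

```bash
python3 -c "
from workcell import ctrl
print(ctrl.close_job())"
```

```text
the job is handed in; nothing more can be done
None
```

The job is handed in at about 18 s: the lid lies flat on the bench away from the housing, and the plug is in, turned clockwise to its stop, and still gripped and pressed onto the rim at about 20 N; the result of the judging was not shown.

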